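# Open the leaning fastener canister

## Robot

A 6-joint arm with a two-finger parallel gripper is mounted at the origin on the work surface. World frame = base frame: x ahead of the robot, y to its left, z up, the work surface at z = 0. Lengths are in mm, angles in rad, forces in N, time in s.
With the tool pointing down it reaches from about 425 to 925 mm from the base axis. Payload 12.5 kg.
Tool frame: the origin (TCP) lies at the very end of the fingers, on their centre line; the grasp point (between the pads) lies 19 mm behind it (r.pinch_z is the distance from the TCP to the grasp point, in mm); y points along the fingers, x is the direction in which the jaws open and shut, and the axes are right-handed (so a half turn about y gives the same grasp; the last joint's range is limited). The gripper opens to 85 mm and grips with 20 to 120 N. Pads are 22 mm wide; open, the fingers measure 114 mm over their backs; the gripper's body (76 mm by 85 mm) begins 54 mm behind the grasp point. The pads swing forward as they close: fully open they stand 13 mm farther back than shut.
Start: joints at [1.139, 0.491, 1.559, -0, 1.092, -0.106], TCP at [200.025, 592.144, 231.327] pointing down, gripper open.
Joint ranges: [-3.1, 3.1], [-0.84, 2.19], [0.05, 2.79], [-1.13, 4.28], [0.06, 2.93], [-2.69, 2.69]. Speed limits (rad/s): [2.22, 2.22, 2.79, 3.14, 3.14, 3.14].

## Interface

Orientations are given as a unit quaternion [w, x, y, z].
In Python, from station import r gives the robot as it stands.
- The arm moves only by the shell command python3 -m crank 'ROWS'. ROWS is JSON, a list of rows, each a list of 7 numbers: the shift along the world's x, y, z in cm, then the turn, a rotation vector about the world's x, y, z in degrees, then the finger opening in cm, from 0 to 8.54. In form: [[tx, ty, tz, wx, wy, wz, grip], ...]. A call has 1 to 5 rows; each row is the pose to reach, as a shift and turn from the pose commanded when the call began; what a row does not reach only later rows make up. A row lasts 1/10 s, in which the tool goes at most 50 mm and 8.59 degrees, less where a joint would pass 70% of its speed; a pose out of reach is approached as far as the arm can. A call with a gripper value outside its range is refused whole. The fingers move at their own pace and stop on an object; the grip force is fixed at half the most. Time passes only in rows, so rows that repeat a pose let the fingers close. It gives the time, the measured TCP pose, the force and the opening at its end, in the units of the state.
- r.sense(): the state, without advancing time (a new reading comes with each control period).
- r.snapshot(name): name is "scene" or "top" or "wrist"; returns the picture (480x640x3 uint8, red, green, blue); there is no depth.
- r.camera_model(name): a dict with "fov_y" (degrees; the focal length in pixels is half the picture's height over the tangent of half this angle, whatever the lens; pixels are square), "cx", "cy" (the principal point, pixels), "k1" (the pictures are not rectified: a ray, as slopes to the right and down, at radius r is drawn at 1 + k1 r^2 times it, then the intrinsics apply), "xyz" and "rotation" of the camera in the world; the wrist camera has in their place "tool_from_camera" (4x4, takes a point from camera to tool coordinates, whose origin is the TCP and whose axes are the tool frame's). Camera axes: x right, y down, z forward; pixel columns grow to the right and rows downward; lengths in mm; the calibration is good to about 2 mm. A picture is of the moment at which its call begins: read the wrist's pose just before it. camera_model takes no time and is no camera call.
- r.job_done(): hands the job in, once; it reports no verdict.
The state is a dict: "t": time; "q": joint angles; "qd": joint speeds; "tau": joint torques, N m; "ee_pos": TCP position; "orientation": TCP orientation; "force": force on the tool from outside, world axes, zero at the start; "wrist_torque": the same for the moment, N m; "gripper_width": finger opening in mm.
Only numpy, scipy, OpenCV 4.12 (cv2) and the standard library are available. Lean on these libraries where they do the work, as an engineer would, in place of code of your own. Each camera call takes 0.05 s, during which the arm holds its last target.

## Task

Unscrew the yellow cap from its leaning canister, twisting it anticlockwise and regripping as often as needed until it lifts free. Then set the cap down gently, upright with its open side down, on the floor of the empty red bin and let go. Leave the other things on the bench where they are.

Things in the scene. Friction and masses are not known exactly. Their poses are not given: they have to be found in the camera images.
- cap_grip (a point): Loose yellow screw cap, 0.1 kg: round crown to grip, 54 mm diameter, 26 mm tall (thin ribs on it are only for looks), on a 68 mm skirt. Point: on the axis, 13 mm below the crown's flat top, 13 mm above the skirt. z: the cap's axis, out of the canister; grip across the crown, fingers along z. x: white stripe on top. Standing upright the cap is 60.5 mm tall, this point 47.5 mm up.
- mouth (a point): Centre of the canister's rim, under the cap; z points out along the axis. Cap home: cap_grip is 17 mm further out. Right-hand thread: anticlockwise (seen from outside) raises the cap 3.2 mm per rad, with 2 mm of axial play, so let the gripper rise with it. After about 3.3 rad it lifts off along the axis; lift it 60 mm from home before going sideways.
- canister: White canister, 100 mm diameter, fixed in a dark steel cradle (base 140 x 120 mm), leaning 0.47 rad (27 deg) from vertical. Origin: centre of its bottom; z along its axis to the mouth, 165 mm away. Neck 48 mm diameter.
- band (a joint): Orange seal band on the neck below the cap. Its teeth interlock with the cap's: it turns with the cap for about the first 2.5 to 3 rad, against 0.25 N m of friction, then stays behind. Value in rad, 0 at the start, growing as the cap is unscrewed.
- red_floor (a point): Empty red open bin, fixed; the cap goes here. Point: centre of its inner floor, 4 mm above the bench. Inside 142 mm along the point's x by 152 mm along y; walls 4 mm thick, 55 mm tall, lower (33 mm) over the front part at -x. The like blue bin holds a bolt and is not the one.
- blue_bin: Blue bin of the same size and form as the red one, fixed; origin under its centre, on the bench. Holds a bolt.
- spare_stand: Cradle (base 140 x 120 mm) of a second, like canister with a black cap that does not turn; fixed, leave it. Origin on the bench, 20 mm to -x of the base's centre. It leans to its own -x; its cap's top stands 0.24 m high, about 40 mm to -x of the origin.
- spray_mid (a point): Green upright spray can with a red cap, 56 mm diameter, 165 mm tall, standing between the two cradles; point half-way up. Bystander.
- wrench_mid (a point): Steel wrench lying flat, 180 mm long along its x; point near its middle. Bystander.
- nut_mid (a point): Large dark hexagon nut, 60 mm across flats, 30 mm tall; its centre. Bystander.
- carton_mid (a point): Cardboard box 100 x 70 x 60 mm; its centre. Bystander.
- tin_mid (a point): Tin 74 mm diameter, 100 mm tall; its centre. Bystander.
- mug_mid (a point): Blue mug 80 mm diameter, 90 mm tall; its centre. Bystander.
- bolt_mid (a point): Large steel bolt, about 110 mm long, lying in the blue bin; its middle. Bystander.
Not all that is in view belongs to the job. Of the things like the part that bears cap_grip, leave any that is turquoise; of the rest the larger one is meant.

How it is judged (in metres and radians):
On the way, in this order (a step that is already met when the one before it is completed fails the run):
1. the cap has been broken loose and turned, with its band, by more than 1.8 rad (value of joint band above 1.8 rad), for 0.1 s.
2. the cap has been lifted free of the neck, held by the fingers (z of cap_grip in the frame of mouth above 0.055 m and contact force between the fingers and cap above 0.5 N), for 0.1 s.
At the end, for the whole second after the job is handed in: The cap stands upright (within 0.12 rad) and at rest on the red bin's floor, wholly inside it (anywhere on its floor), let go; the seal band is still turned by over 1.5 rad (x of cap_grip in the frame of red_floor between -0.045 and 0.045 m and y of cap_grip in the frame of red_floor between -0.05 and 0.05 m and z of cap_grip in the frame of red_floor between 0.043 and 0.052 m and angle between cap_grip's own z axis and vertical below 0.12 rad and linear speed of cap below 0.03 m/s and value of joint band above 1.5 rad); the robot touches nothing.
It fails at once if the cap is dropped or thrown (moving faster than 0.6 m/s out of the fingers: a fall of about 20 mm) (contact force between the fingers and cap below 0.05 N and linear speed of cap above 0.6 m/s).
It fails at once if a bystander is pushed or knocked over (moved by more than 30 mm) (distance of any of spray_mid, wrench_mid, nut_mid, carton_mid, tin_mid, mug_mid, bolt_mid from where it was at the start of the episode above 0.03 m).
It also fails if it takes over 69 s, if anything falls off the work surface, if the arm or the gripper's body presses on something with over 40 N, if the wrist force passes 120 N, or if a joint passes its speed limit or range.

## Working session

There is one attempt and no reset: what is moved stays moved. The work goes in short steps, Python scripts to look and compute and a shell command to move; the robot and the scene stay as the last step left them, time stands still between calls to the robot, and variables do not carry over. Pictures are saved under pics/ and viewed, and the job is handed in when it is done.

```bash
ls; mkdir -p pics
python3 - <<'E'
from station import r
import cv2,json
print(r.sense())
for n in ["scene","top","wrist"]:
    im=r.snapshot(n); cv2.imwrite(f"pics/{n}0.png",im[:,:,::-1]); print(n,r.camera_model(n))
E
```

```text
pics
{'t': 0.0, 'q': array([ 1.13939603e+00,  4.91546128e-01,  1.55947936e+00, -5.66058753e-06,
        1.09170937e+00, -1.05602159e-01]), 'qd': array([-4.51446577e-04, -8.90433844e-04,  1.68213406e-03, -2.17421211e-05,
        6.25894793e-04, -3.38482097e-04]), 'tau': array([-3.40722918e-04, -6.18442440e+01, -2.61592823e+01, -2.09521427e-04,
        4.09255721e-03,  4.63915251e-05]), 'ee_pos': array([199.91948967, 591.90679282, 230.7257879 ]), 'orientation': array([-0.57426867,  0.57467089,  0.41194133, -0.41264172]), 'force': array([0.55286728, 0.44938195, 0.41212545]), 'wrist_torque': array([ 0.00520609,  0.0168645 , -0.00298087]), 'gripper_width': 85.33640824153238}
scene {'fov_y': 47.95070729103078, 'cx': 318.89248801138706, 'cy': 243.0509878969587, 'k1': -0.08452555654837353, 'xyz': array([1262.17712213, -615.8767621 ,  866.63319245]), 'rotation': array([-0.39999021,  0.81745185,  0.37480526, -0.17692179])}
top {'fov_y': 46.16297425040099, 'cx': 313.72648059432356, 'cy': 239.22630994820557, 'k1': 0.04589946463294319, 'xyz': array([ 414.24003987,   12.29256667, 1541.17865879]), 'rotation': array([-0.04060874,  0.71472306, -0.69630981,  0.05171572])}
wrist {'fov_y': 63.92570628789185, 'cx': 311.1628464910498, 'cy': 237.29124624522598, 'k1': 0.013642119044314241, 'tool_from_camera': array([[ 9.99999732e-01, -5.62818306e-04,  4.68854580e-04,
         8.51110916e-01],
       [-6.22046837e-04, -3.14442808e-01,  9.49276216e-01,
        -1.42212308e+02],
       [-3.86842081e-04, -9.49276253e-01, -3.14443074e-01,
         8.20278617e+01],
       [ 0.00000000e+00,  0.00000000e+00,  0.00000000e+00,
         1.00000000e+00]])}
```

View pics/scene0.png

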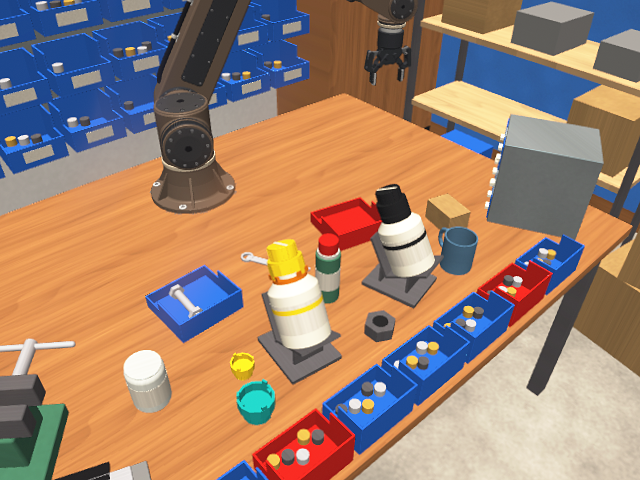

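View pics/top0.png

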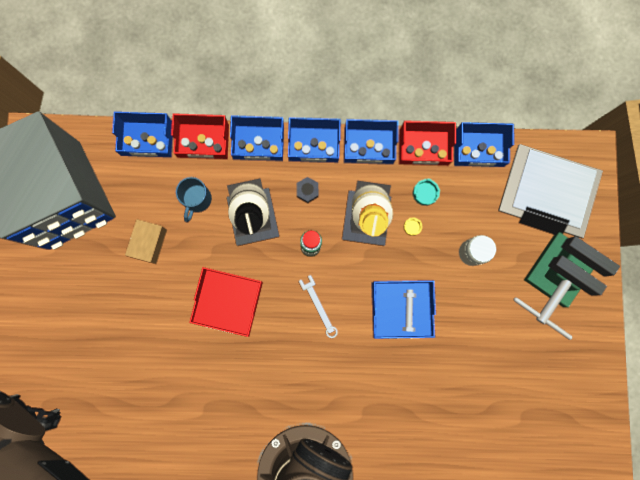

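View pics/wrist0.png

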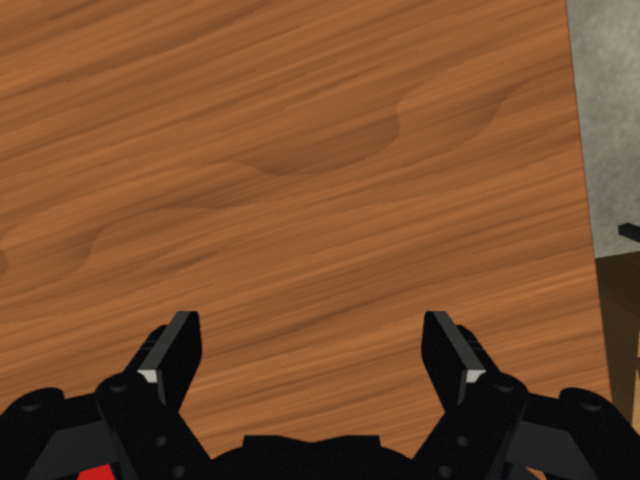

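The scene camera shows the yellow-capped canister at about (286,255) and the red bin at (345,222). In the top view they are at (373,220) and (227,302). I'll zoom in for measurement.

```bash
cat > h.py <<'E'
import numpy as np, cv2
from scipy.spatial.transform import Rotation as R
from station import r
def q2r(q): q=np.asarray(q); return R.from_quat([q[1],q[2],q[3],q[0]])
def model(n,s=None):
    m=r.camera_model(n); f=240/np.tan(np.radians(m['fov_y']/2))
    if n=='wrist':
        s=s or r.sense(); T=np.eye(4);T[:3,:3]=q2r(s['orientation']).as_matrix();T[:3,3]=s['ee_pos']
        T=T@np.array(m['tool_from_camera']); return f,m['cx'],m['cy'],m['k1'],T[:3,:3],T[:3,3]
    return f,m['cx'],m['cy'],m['k1'],q2r(m['rotation']).as_matrix(),np.array(m['xyz'])
def ray(M,uv):
    f,cx,cy,k,Rm,o=M; d=np.array([(uv[0]-cx)/f,(uv[1]-cy)/f]); u=d.copy()
    for _ in range(20): u=d/(1+k*(u@u))
    v=Rm@np.r_[u,1]; return o,v/np.linalg.norm(v)
def proj(M,p):
    f,cx,cy,k,Rm,o=M; c=Rm.T@(np.asarray(p)-o); u=c[:2]/c[2]; u=u*(1+k*(u@u)); return u*f+[cx,cy]
def onz(M,uv,z): o,d=ray(M,uv); return o+d*(z-o[2])/d[2]
def tri(M1,a,M2,b):
    o1,d1=ray(M1,a);o2,d2=ray(M2,b)
    t=np.linalg.lstsq(np.c_[d1,-d2],o2-o1,rcond=None)[0]
    p,q=o1+t[0]*d1,o2+t[1]*d2; return (p+q)/2,np.linalg.norm(p-q)
E
python3 - <<'E'
import cv2
from h import *
t=cv2.imread('pics/top0.png');s=cv2.imread('pics/scene0.png')
a=cv2.resize(t[170:260,330:430],None,fx=6,fy=6,interpolation=cv2.INTER_CUBIC)
cv2.imwrite('pics/tz.png',a)
cv2.imwrite('pics/sz.png',cv2.resize(s[230:390,250:350],None,fx=3.7,fy=3.7,interpolation=cv2.INTER_CUBIC))
# red bin
for n,im,box in(('top',t,(180,260,180,350)),('scene',s,(190,300,250,400))):
    y0,x0,y1,x1=box[0],box[2],box[1],box[3]
b=t[255:345,180:275]; cv2.imwrite('pics/rz.png',cv2.resize(b,None,fx=6,fy=6,interpolation=cv2.INTER_CUBIC))
E
```

```text
(no output)
```

View pics/tz.png

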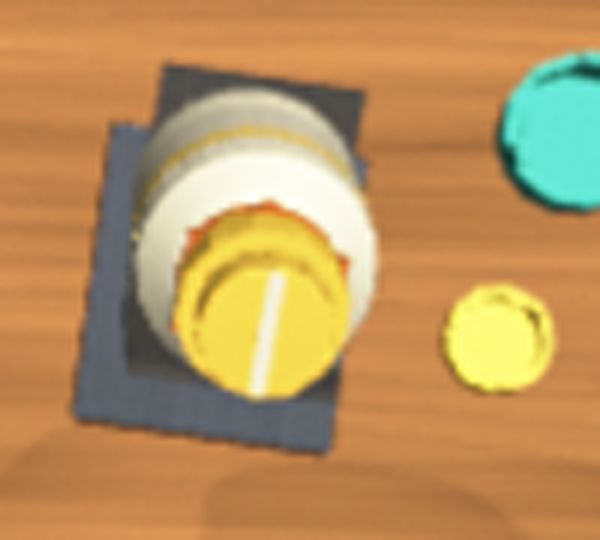

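View pics/sz.png

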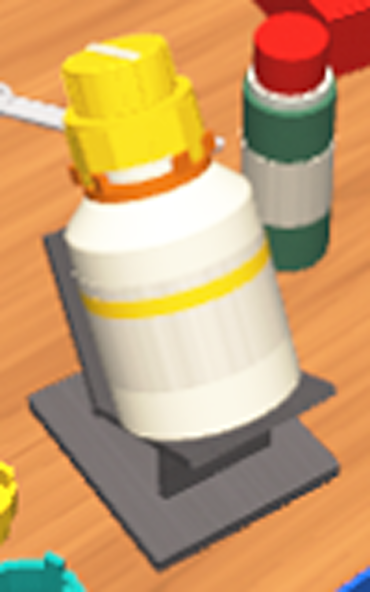

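View pics/rz.png

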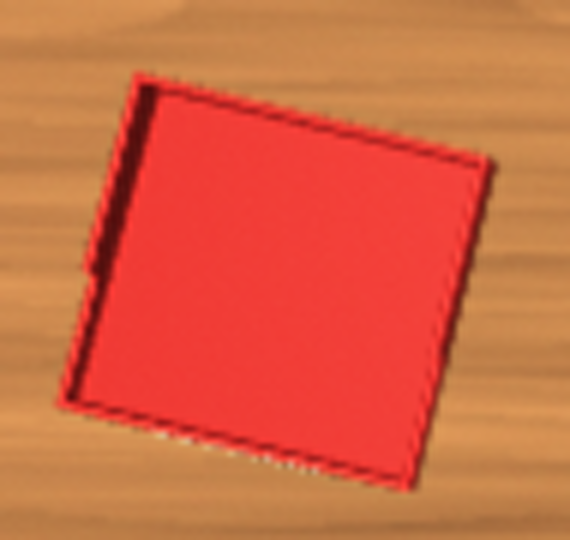

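The top view puts the cap's crown disc centre at about (374.7,225), with the stripe from (376,215) to (373,236). In the scene view the crown top is at about (280.8,244.6).

Run:
```python
from h import *
T=model('top');S=model('scene')
z=lambda x,y:(330+(x+.5)/6-.5,170+(y+.5)/6-.5)
zs=lambda x,y:(250+(x+.5)/3.7-.5,230+(y+.5)/3.7-.5)
zr=lambda x,y:(180+(x+.5)/6-.5,255+(y+.5)/6-.5)
c,e=tri(T,z(268,331),S,zs(114,54)); print('crown',c,e)
c,e=tri(T,z(277,272),S,zs(138,54)); print('st a',c,e)
c,e=tri(T,z(259,395),S,zs(88,48)); print('st b',c,e)
P=[onz(T,z(*p),8)[:2] for p in((112,123),(75,418),(330,453))]
print('plate',P,np.linalg.norm(P[0]-P[1]),np.linalg.norm(P[1]-P[2]))
d=P[1]-P[0];print('yaw long',np.degrees(np.arctan2(d[1],d[0])));d=P[2]-P[1];print('short',np.degrees(np.arctan2(d[1],d[0])))
# scene plate corners
Q=[onz(S,zs(*p),8)[:2] for p in((32,400),(160,568),(338,468))];print(Q)
# bin rims
for zz,p in((59,(138,75)),(59,(492,160)),(37,(62,403)),(37,(412,488))): print(zz,onz(T,zr(*p),zz))
```

```text
crown [ 623.19503649 -146.38255112  242.81741719] 0.38681527683217065
st a [ 644.39052589 -147.70451107  256.22812065] 1.028697508520472
st b [ 599.31378797 -144.80044281  231.59330546] 0.33414798884440466
plate [array([ 756.36397415, -101.81442557]), array([618.08747247, -87.23173567]), array([ 605.11290192, -204.28203275])] 139.04332332295223 117.7671920653723
yaw long 173.9798191421353
short -96.32519324113497
[array([ 604.31749197, -200.79167482]), array([ 742.98366635, -219.03695735]), array([ 754.08699442, -101.86279013])]
59 [527.68134724 281.10636857  59.        ]
59 [494.44737345 125.37638865  59.        ]
37 [384.92550448 310.59815064  37.        ]
37 [351.66737166 156.51322569  37.        ]
```

```bash
cat > tgt.py <<'E'
from h import *
az=np.radians(173.4); A=np.array([.4529*np.cos(az),.4529*np.sin(az),.8916]); A/=np.linalg.norm(A)
CROWN=np.array([623.2,-146.4,242.8]); GRIP=CROWN-13*A
def ori(roll):
    """tool y=-A, roll deg: x axis rotated anticlockwise about A from horizontal ref"""
    h=np.cross([0,0,1],A);h/=np.linalg.norm(h)
    x=R.from_rotvec(np.radians(roll)*A).apply(h); y=-A
    return R.from_matrix(np.c_[x,y,np.cross(x,y)])
def delta(Rt,p,pr=True):
    s=r.sense(); Rc=q2r(s['orientation'])
    d=(np.asarray(p)-s['ee_pos'])/10; w=np.degrees((Rt*Rc.inv()).as_rotvec())
    print('t',round(s['t'],2),'dcm',d.round(2),'rot',w.round(1),np.linalg.norm(w).round(1),'q',s['q'].round(2),'f',s['force'].round(1),'w',round(s['gripper_width'],1))
def roll():
    s=r.sense(); X=q2r(s['orientation']).as_matrix()
    h=np.cross([0,0,1],A);h/=np.linalg.norm(h); return np.degrees(np.arctan2(X[:,0]@np.cross(A,h),X[:,0]@h)), np.degrees(np.arccos(-X[:,1]@A))
E
python3 - <<'E'
from tgt import *
print(r.pinch_z,A,GRIP, q2r(r.sense()['orientation']).as_matrix().round(2))
M=model('wrist');s=r.sense();Rc=q2r(s['orientation']).as_matrix()
for z in(11,-11):
  for uv in((201,312),(170,312),(423,312),(450,312)):
    o,d=ray(M,uv); o=Rc.T@(o-s['ee_pos']);d=Rc.T@d; t=(z-o[2])/d[2]; print(z,uv,(o+t*d).round(1))
for ro in (0,180): delta(ori(ro),GRIP+120*A)
E
```

```text
18.700000000000003 [-0.44988301  0.05205324  0.89156925] [ 629.04847915 -147.07669213  231.20959969] [[ 0.32 -0.   -0.95]
 [ 0.95 -0.    0.32]
 [-0.   -1.    0.  ]]
11 (201, 312) [-39.8 -15.6  11. ]
11 (170, 312) [-51.3 -15.5  11. ]
11 (423, 312) [ 42.3 -15.7  11. ]
11 (450, 312) [ 52.2 -15.7  11. ]
-11 (201, 312) [-52.5  23.6 -11. ]
-11 (170, 312) [-67.4  23.7 -11. ]
-11 (423, 312) [ 55.1  23.5 -11. ]
-11 (450, 312) [ 68.1  23.5 -11. ]
t 0.15 dcm [ 37.51 -73.28  10.73] rot [  38.4   -8.7 -163.6] 168.3 q [ 1.14  0.49  1.56  0.    1.09 -0.11] f [ 0.5 -0.5  0.5] w 85.4
t 0.15 dcm [ 37.51 -73.28  10.73] rot [ -5.9 -26.3  11.9] 29.5 q [ 1.14  0.49  1.56  0.    1.09 -0.11] f [ 0.5 -0.5  0.5] w 85.4
```

```bash
python3 -m crank '[[0,0,5,0,0,0,8.5],[1,-3,9,0,0,0,8.5],[4,-8,12,0,0,0,8.5],[8,-12.5,13,0,0,0,8.5],[12,-17,14,0,0,0,8.5]]'; python3 -c "
from tgt import *
delta(ori(180),GRIP+120*A)"
```

```text
t: 0.65
ee_pos: [296.2, 448.7, 365.5]
orientation: [0.574, -0.574, -0.413, 0.412]
force: [0.5, 0.1, -0.1]
gripper_width: 84.9
t 0.65 dcm [ 27.89 -58.95  -2.73] rot [ -5.9 -26.3  11.8] 29.4 q [ 0.86  0.25  1.57 -0.    1.32 -0.38] f [ 0.5  0.1 -0.1] w 84.9
```

```bash
python3 -m crank '[[4,-3.5,1,0,0,-8.5,8.5],[8,-7,2,0,0,-17,8.5],[11,-11,2,0,0,-25.5,8.5],[13,-15,2,0,0,-34,8.5],[15,-19,2,0,0,-42,8.5]]'; python3 -m crank '[[2,-4,0,0,0,-8.5,8.5],[3,-8,0,0,0,-17,8.5],[4,-12,0,0,0,-25.5,8.5],[5,-16,0,0,0,-34,8.5],[6,-20,0,0,0,-42,8.5]]';python3 -m crank '[[1,-4,0,0,0,-8.5,8.5],[3,-8,0,0,0,-17,8.5],[4,-12,0,0,0,-25.5,8.5],[5,-16,0,0,0,-34,8.5],[6,-19,0,0,0,-42,8.5]]';python3 -c "
from tgt import *
delta(ori(0),GRIP+120*A)
delta(ori(-20),GRIP+120*A)"
```

```text
t: 1.15
ee_pos: [446.6, 258.1, 384.2]
orientation: [-0.685, 0.685, 0.177, -0.177]
force: [-0.3, 0.4, -0.6]
gripper_width: 85.0
t: 1.65
ee_pos: [505.8, 58.3, 384.3]
orientation: [-0.703, 0.703, -0.08, 0.08]
force: [1.5, 0.2, -0.2]
gripper_width: 85.0
t: 2.15
ee_pos: [565.8, -132.3, 384.1]
orientation: [-0.627, 0.627, -0.327, 0.327]
force: [0.5, 0.1, 0.4]
gripper_width: 85.2
t 2.15 dcm [ 0.92 -0.85 -4.59] rot [  6.7 -26.7 -40.7] 49.2 q [-0.34  0.31  1.44 -0.    1.39  0.62] f [0.5 0.1 0.4] w 85.2
t 2.15 dcm [ 0.92 -0.85 -4.59] rot [ 11.5 -25.8 -60.3] 66.6 q [-0.34  0.31  1.44 -0.    1.39  0.62] f [0.5 0.1 0.4] w 85.2
```

```bash
python3 -m crank '[[0.9,-0.8,-2,11.5,-25.8,-60.3,8.5],[0.9,-0.8,-2,11.5,-25.8,-60.3,8.5],[0.9,-0.8,-3,11.5,-25.8,-60.3,8.5],[0.9,-0.8,-4,11.5,-25.8,-60.3,8.5],[0.9,-0.8,-4.6,11.5,-25.8,-60.3,8.5]]';python3 -c "
from tgt import *
delta(ori(-20),GRIP+120*A)"
```

```text
t: 2.65
ee_pos: [574.4, -138.2, 337.5]
orientation: [-0.561, 0.389, -0.443, 0.581]
force: [0.7, 0.1, -0.0]
gripper_width: 85.0
t 2.65 dcm [ 0.06 -0.26  0.07] rot [  4.2  -9.1 -21.4] 23.7 q [-0.41  0.25  1.69  0.18  0.94  1.15] f [ 0.7  0.1 -0. ] w 85.0
```

```bash
python3 -m crank '[[0,-0.3,0,4.2,-9.1,-21.4,8.5],[0,-0.3,0,4.2,-9.1,-21.4,8.5],[0,-0.3,0,4.2,-9.1,-21.4,8.5],[0,-0.3,0,4.2,-9.1,-21.4,8.5],[0,-0.3,0,4.2,-9.1,-21.4,8.5]]';python3 - <<'E'
from tgt import *
delta(ori(-20),GRIP+120*A); print(roll())
s=r.sense();M=model('wrist',s)
im=r.snapshot('wrist')[:,:,::-1].copy()
for p in(CROWN,GRIP,CROWN-26*A): print(proj(M,p).round(0)); cv2.circle(im,tuple(int(v) for v in proj(M,p)),3,(255,0,0),-1)
cv2.imwrite('pics/w1.png',im)
E
```

```text
t: 3.15
ee_pos: [574.8, -140.9, 338.5]
orientation: [-0.493, 0.236, -0.481, 0.685]
force: [-0.1, -0.5, -0.0]
gripper_width: 85.0
t 3.15 dcm [ 0.03  0.   -0.03] rot [ 0.2 -0.1 -0.6] 0.6 q [-0.41  0.2   1.79  0.2   0.71  1.49] f [-0.1 -0.5 -0. ] w 85.0
(np.float64(-19.40715047915895), np.float64(0.13468919051530837))
[312. 232.]
[312. 226.]
[312. 221.]
```

View pics/w1.png

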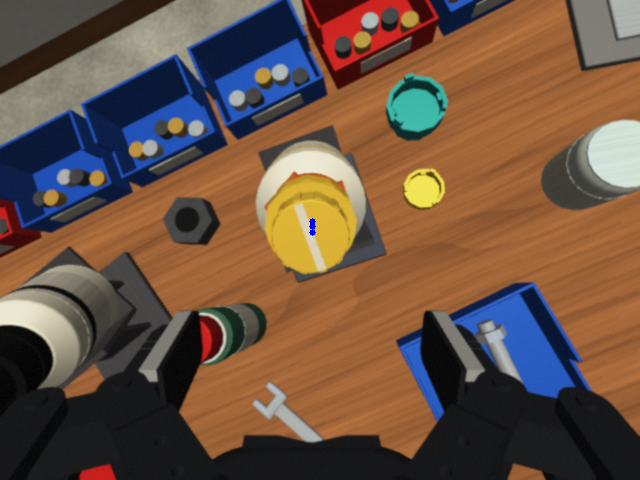

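Run:
```python
from tgt import *
im=cv2.imread('pics/w1.png')
cv2.imwrite('pics/w1z.png',cv2.resize(im[160:290,240:380],None,fx=4.5,fy=4.5,interpolation=cv2.INTER_CUBIC))
```

```text
(no output)
```

View pics/w1z.png

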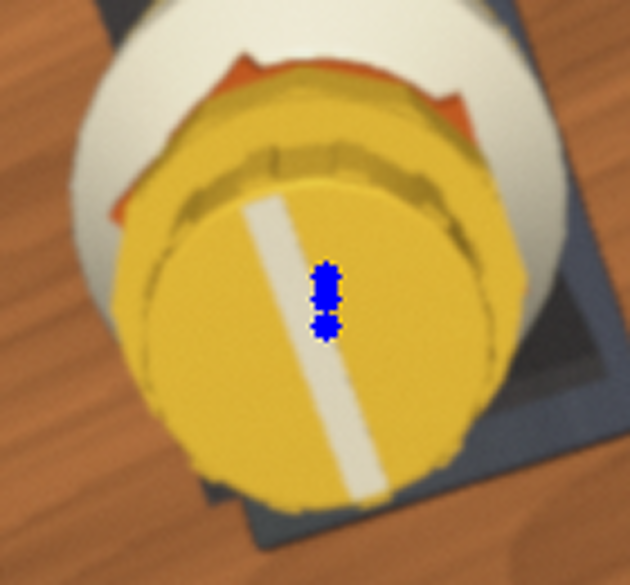

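The crown disc centre is at (310.6,236.8), against a prediction of (312,232). I'll correct the crown centre in its plane.

Run:
```python
from tgt import *
s=r.sense();M=model('wrist',s);o,d=ray(M,(310.6,236.8))
t=((CROWN-o)@A)/(d@A);p=o+t*d;print(p,p-CROWN,'dist',(M[4].T@(p-o))[2],'exp', M[0]*54/77)
# triangulate with top view and scene
for n,uv in(('top',(374.7,225.1)),('scene',(280.7,244.6))):
    print(tri(M,(310.6,236.8),model(n),uv), proj(model(n),p))
```

```text
[ 621.10681756 -143.99632944  241.60345127] [-2.09318244  2.40367056 -1.19654873] dist 263.36415947269495 exp 269.7440024947885
(array([ 618.93140837, -145.58078853,  258.52448805]), np.float64(1.6513061209593698)) [373.09005222 225.63502849]
(array([ 621.35002628, -143.99497376,  239.67867852]), np.float64(0.3929565903525352)) [280.68740958 243.70558534]
```

```bash
sed -i 's/^CROWN=np.array(.*); GRIP/CROWN=np.array([621.8,-144.8,241.8]); GRIP/' tgt.py; python3 -c "
from tgt import *
delta(ori(-20),CROWN-27*A);delta(ori(-20),CROWN+20*A)"
```

```text
t 3.2 dcm [  5.9   -0.52 -12.08] rot [ 0.2 -0.1 -0.6] 0.6 q [-0.41  0.2   1.79  0.2   0.71  1.49] f [-0.3 -0.2 -1.2] w 84.7
t 3.2 dcm [ 3.79 -0.28 -7.89] rot [ 0.2 -0.1 -0.6] 0.6 q [-0.41  0.2   1.79  0.2   0.71  1.49] f [-0.3 -0.2 -1.2] w 84.7
```

```bash
python3 -m crank '[[1.5,-0.1,-3.2,0,0,-0.5,8.5],[3,-0.25,-6.2,0,0,-0.5,8.5],[4.2,-0.35,-8.6,0,0,-0.5,8.5],[5.2,-0.45,-10.6,0,0,-0.5,8.5],[5.9,-0.5,-12.1,0,0,-0.5,8.5]]';python3 - <<'E'
from tgt import *
cv2.imwrite('pics/w2.png',r.snapshot('wrist')[:,:,::-1])
im=r.snapshot('scene')[:,:,::-1]
cv2.imwrite('pics/s2.png',cv2.resize(im[170:310,220:360],None,fx=4.2,fy=4.2,interpolation=cv2.INTER_CUBIC))
delta(ori(-20),CROWN-27*A)
E
```

```text
t: 3.7
ee_pos: [634.4, -146.1, 215.6]
orientation: [-0.49, 0.234, -0.483, 0.687]
force: [0.2, -0.2, 0.4]
gripper_width: 85.0
t 3.8 dcm [ 0.   -0.03  0.25] rot [ 0.1 -0.2  0. ] 0.3 q [-0.37  0.42  1.83  0.26  0.46  1.46] f [ 0.5 -0.   1.2] w 85.1
```

View pics/w2.png

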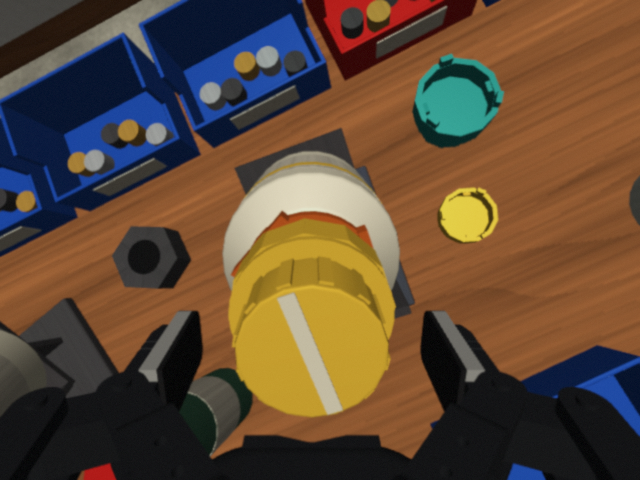

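View pics/s2.png

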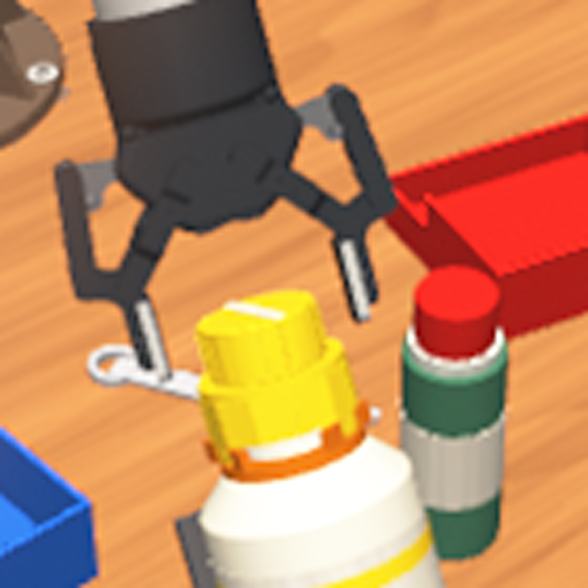

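Run:
```python
from tgt import *
M=model('scene')
im=r.snapshot('scene')[:,:,::-1].copy()
f=lambda p:((proj(M,p)-[220,170])*4.2)
im=cv2.resize(im[170:310,220:360],None,fx=4.2,fy=4.2,interpolation=cv2.INTER_CUBIC)
for k in(-130,-100,-50,-26,0,50,100,150): print(k,f(CROWN+k*A).round(0)); cv2.circle(im,tuple(int(v) for v in f(CROWN+k*A)),4,(255,0,0),-1)
cv2.imwrite('pics/s3.png',im)
W=cv2.imread('pics/w2.png');M=model('wrist')
for k in(-150,-100,-50,0):
    p=proj(M,CROWN+k*A);print(p.round(0)); cv2.circle(W,tuple(int(v) for v in p),3,(255,0,0),-1)
cv2.imwrite('pics/w3.png',W)
```

```text
-130 [329. 574.]
-100 [312. 515.]
-50 [284. 414.]
-26 [270. 365.]
0 [254. 311.]
50 [224. 204.]
100 [194.  96.]
150 [162. -16.]
[312. 225.]
[312. 249.]
[313. 286.]
[314. 349.]
```

View pics/s3.png

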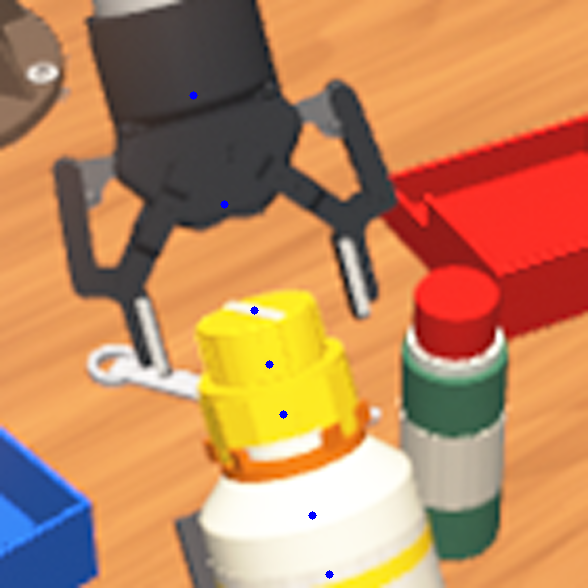

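View pics/w3.png

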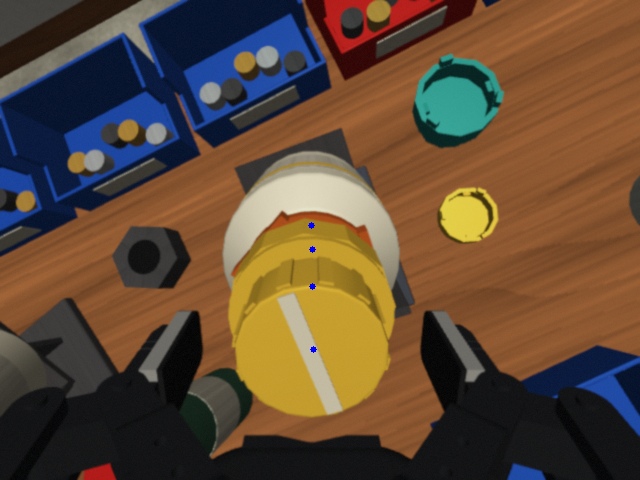

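```bash
python3 -m crank '[[-0.07,0,0.13,0,0,0,7],[-0.07,0,0.13,0,0,0,6.2],[-0.07,0,0.13,0,0,0,5.8],[-0.07,0,0.13,0,0,0,5.6],[-0.07,0,0.13,0,0,0,5.6]]';python3 - <<'E'
from tgt import *
im=r.snapshot('scene')[:,:,::-1]
cv2.imwrite('pics/s4.png',cv2.resize(im[170:310,220:360],None,fx=4.2,fy=4.2,interpolation=cv2.INTER_CUBIC))
cv2.imwrite('pics/w4.png',r.snapshot('wrist')[:,:,::-1])
delta(ori(-20),CROWN-27*A)
E
```

```text
t: 4.35
ee_pos: [633.0, -146.0, 219.1]
orientation: [-0.489, 0.232, -0.483, 0.688]
force: [0.5, -1.3, -0.1]
gripper_width: 56.1
t 4.45 dcm [ 0.09 -0.03 -0.11] rot [ 0.1 -0.   0.1] 0.2 q [-0.37  0.41  1.83  0.26  0.46  1.46] f [ 0.4  0.2 -0.2] w 56.3
```

View pics/s4.png

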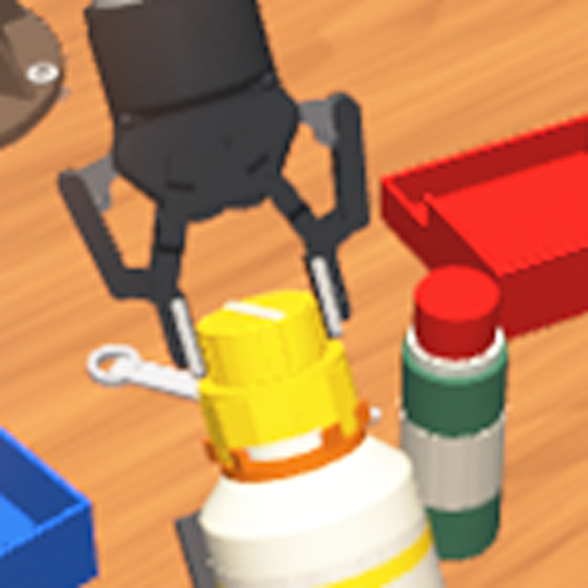

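View pics/w4.png

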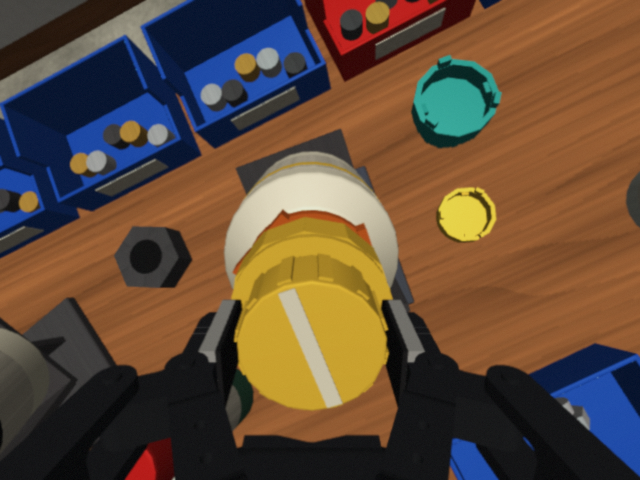

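```bash
python3 -m crank '[[0,0,0,0,0,0,4.8],[0,0,0,0,0,0,4.8],[0,0,0,0,0,0,4.8],[0,0,0,0,0,0,4.8]]'; python3 -m crank '[[-0.02,0,0.04,-3.6,0.42,7.13,4.8],[-0.04,0,0.08,-7.2,0.84,14.3,4.8],[-0.06,0.01,0.12,-10.8,1.25,21.4,4.8],[-0.08,0.01,0.16,-14.4,1.67,28.5,4.8],[-0.1,0.01,0.2,-18,2.1,35.7,4.8]]';python3 - <<'E'
from tgt import *
print(r.sense()['force'],r.sense()['wrist_torque'],roll())
cv2.imwrite('pics/w5.png',r.snapshot('wrist')[:,:,::-1])
delta(ori(20),CROWN-27*A+2.2*A)
E
```

```text
t: 4.85
ee_pos: [632.8, -146.0, 219.2]
orientation: [-0.489, 0.233, -0.483, 0.688]
force: [-5.4, -0.5, 6.0]
gripper_width: 52.2
t: 5.35
ee_pos: [632.2, -146.0, 220.3]
orientation: [0.626, -0.455, 0.284, -0.566]
force: [4.1, -1.4, -4.1]
gripper_width: 52.1
[ 4.13489905 -1.42045895 -4.10470457] [-0.08588754 -0.03974277 -0.31475346] (np.float64(20.281454309764325), np.float64(0.16387813340230115))
t 5.4 dcm [ 0.08 -0.01 -0.06] rot [ 0.5 -0.  -0.6] 0.8 q [-0.37  0.41  1.83  0.26  0.46  0.75] f [ 1.  -1.2 -1.1] w 52.2
```

View pics/w5.png

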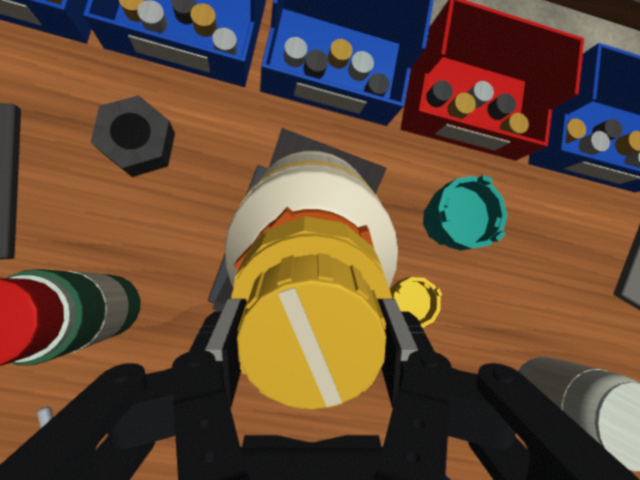

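The cap turns with the gripper: the stripe stays fixed in the wrist view, and the torque is about 0.32 N m. I'll continue.

```bash
python3 -m crank '[[-0.02,0,0.04,-3.6,0.42,7.13,4.8],[-0.04,0,0.08,-7.2,0.84,14.3,4.8],[-0.06,0.01,0.12,-10.8,1.25,21.4,4.8],[-0.08,0.01,0.16,-14.4,1.67,28.5,4.8],[-0.1,0.01,0.2,-18,2.1,35.7,4.8]]';python3 -m crank '[[-0.02,0,0.04,-3.6,0.42,7.13,4.8],[-0.04,0,0.08,-7.2,0.84,14.3,4.8],[-0.06,0.01,0.12,-10.8,1.25,21.4,4.8],[-0.08,0.01,0.16,-14.4,1.67,28.5,4.8],[-0.1,0.01,0.2,-18,2.1,35.7,4.8]]';python3 - <<'E'
from tgt import *
print(r.sense()['force'],r.sense()['wrist_torque'],roll())
cv2.imwrite('pics/w6.png',r.snapshot('wrist')[:,:,::-1])
delta(ori(100),CROWN-27*A+6.7*A)
E
```

```text
t: 5.9
ee_pos: [631.2, -145.9, 222.4]
orientation: [0.686, -0.62, 0.053, -0.377]
force: [4.2, -0.9, -4.7]
gripper_width: 52.3
t: 6.4
ee_pos: [630.3, -145.7, 224.4]
orientation: [-0.663, 0.711, 0.185, 0.142]
force: [4.7, -0.6, -3.5]
gripper_width: 52.2
[ 4.72167085 -0.57130435 -3.50281482] [ 0.15080173 -0.20286115 -0.20036614] (np.float64(100.18441984908988), np.float64(0.13158195149594448))
t 6.45 dcm [ 0.07 -0.02 -0.08] rot [ 0.3  0.1 -0.6] 0.7 q [-0.38  0.4   1.83  0.26  0.47 -0.66] f [ 1.6 -1.5 -0.4] w 52.5
```

View pics/w6.png

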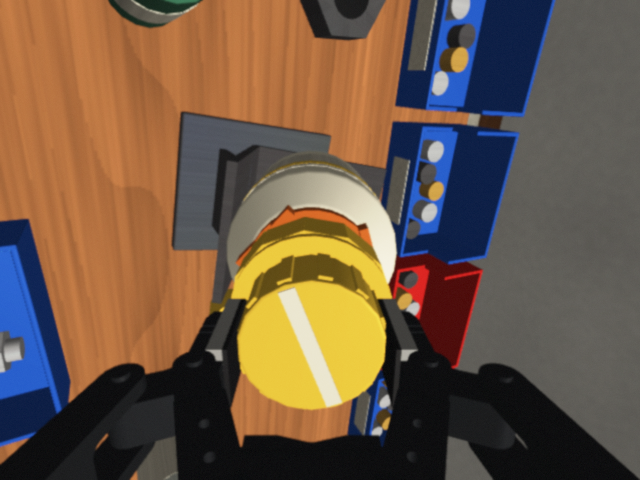

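```bash
python3 -m crank '[[-0.02,0,0.04,-3.6,0.42,7.13,4.8],[-0.04,0,0.08,-7.2,0.84,14.3,4.8],[-0.06,0.01,0.12,-10.8,1.25,21.4,4.8],[-0.08,0.01,0.16,-14.4,1.67,28.5,4.8],[-0.1,0.01,0.2,-18,2.1,35.7,4.8]]';python3 -m crank '[[-0.02,0,0.04,-3.6,0.42,7.13,4.8],[-0.04,0,0.08,-7.2,0.84,14.3,4.8],[-0.06,0.01,0.12,-10.8,1.25,21.4,4.8],[-0.08,0.01,0.16,-14.4,1.67,28.5,4.8],[-0.1,0.01,0.2,-18,2.1,35.7,4.8]]';python3 - <<'E'
from tgt import *
print(r.sense()['force'],r.sense()['wrist_torque'],roll())
cv2.imwrite('pics/w7.png',r.snapshot('wrist')[:,:,::-1])
delta(ori(180),CROWN-27*A+11*A)
E
```

```text
t: 6.95
ee_pos: [628.9, -145.4, 226.6]
orientation: [-0.561, 0.716, 0.4, -0.11]
force: [0.2, -0.1, -1.2]
gripper_width: 52.0
t: 7.45
ee_pos: [627.9, -145.3, 228.6]
orientation: [-0.391, 0.635, 0.568, -0.349]
force: [0.0, -0.7, -1.5]
gripper_width: 52.2
[ 0.04251698 -0.67323017 -1.48924033] [ 0.05284914  0.30965302 -0.00566808] (np.float64(-179.83193478617665), np.float64(0.15482052713165595))
t 7.5 dcm [ 0.11 -0.03 -0.11] rot [ 0.2 -0.1 -0.7] 0.7 q [-0.38  0.39  1.83  0.26  0.48 -2.05] f [-0.   0.1 -1. ] w 52.4
```

View pics/w7.png

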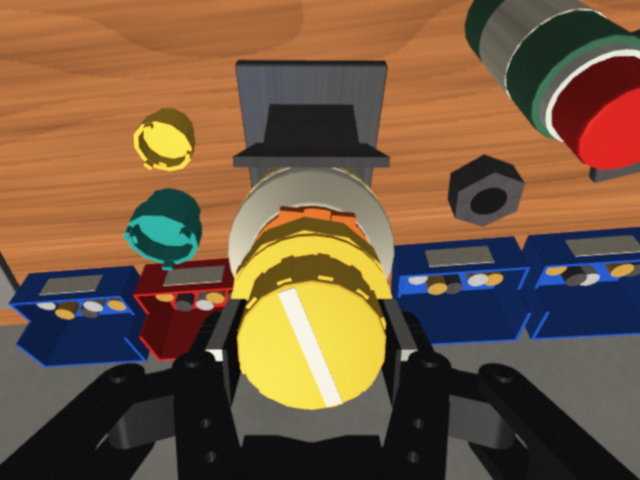

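```bash
python3 -m crank '[[-0.09,0.01,0.18,-1.8,0.2,3.6,4.8],[-0.18,0.02,0.36,-3.6,0.42,7.1,4.8],[-0.27,0.03,0.54,-3.6,0.42,7.1,4.8],[-0.36,0.04,0.71,-3.6,0.42,7.1,4.8],[-0.45,0.05,0.89,-3.6,0.42,7.1,4.8]]';python3 - <<'E'
from tgt import *
print(r.sense()['force'],r.sense()['wrist_torque'],roll())
im=r.snapshot('scene')[:,:,::-1]
cv2.imwrite('pics/s8.png',cv2.resize(im[170:310,220:360],None,fx=4.2,fy=4.2,interpolation=cv2.INTER_CUBIC))
E
```

```text
t: 8.0
ee_pos: [623.4, -144.9, 237.7]
orientation: [-0.351, 0.61, 0.593, -0.391]
force: [0.9, -0.6, -1.5]
gripper_width: 52.2
[ 0.89729359 -0.62724994 -1.53742824] [0.07715782 0.33118632 0.02140924] (np.float64(-172.09527247887078), np.float64(0.12630308524910933))
```

View pics/s8.png

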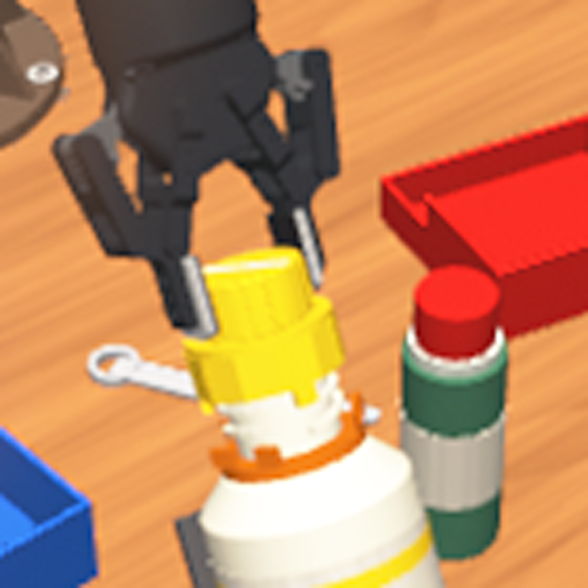

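The cap is rising freely with the band left behind. I'll lift it along the axis.

```bash
python3 -m crank '[[-0.45,0.05,0.9,0,0,0,4.8],[-1.1,0.13,2.2,0,0,0,4.8],[-1.8,0.2,3.57,0,0,0,4.8],[-2.5,0.29,4.95,0,0,0,4.8],[-3.2,0.37,6.34,0,0,0,4.8]]';python3 -m crank '[[0,0,1,0,0,0,4.8],[0,0,2,0,0,0,4.8],[0,0,2,0,0,0,4.8]]'
python3 - <<'E'
from tgt import *
s=r.sense();im=r.snapshot('scene')[:,:,::-1]
cv2.imwrite('pics/s9.png',im)
cv2.imwrite('pics/w9.png',r.snapshot('wrist')[:,:,::-1])
# downward pose: tool y->-z by minimal rot
Rc=q2r(s['orientation']);y=Rc.apply([0,1,0]);a=np.cross(y,[0,0,-1]);ang=np.arcsin(np.linalg.norm(a))
print('t',s['t'],'tilt rot',np.degrees(a/np.linalg.norm(a)*ang).round(2),'ee',s['ee_pos'],'q',s['q'].round(2),s['force'],s['gripper_width'])
E
```

```text
t: 8.55
ee_pos: [590.8, -141.2, 302.8]
orientation: [-0.35, 0.61, 0.594, -0.392]
force: [0.2, -0.1, -0.8]
gripper_width: 52.2
t: 8.85
ee_pos: [592.1, -141.4, 322.7]
orientation: [-0.349, 0.61, 0.594, -0.392]
force: [0.2, 0.6, -0.4]
gripper_width: 52.3
t 8.85 tilt rot [ 3.03 26.83  0.  ] ee [ 592.0705651  -141.43578712  322.66934196] q [-0.4   0.24  1.78  0.2   0.68 -2.13] [ 0.22694174  0.56964823 -0.3580002 ] 52.31758674651705
```

View pics/s9.png

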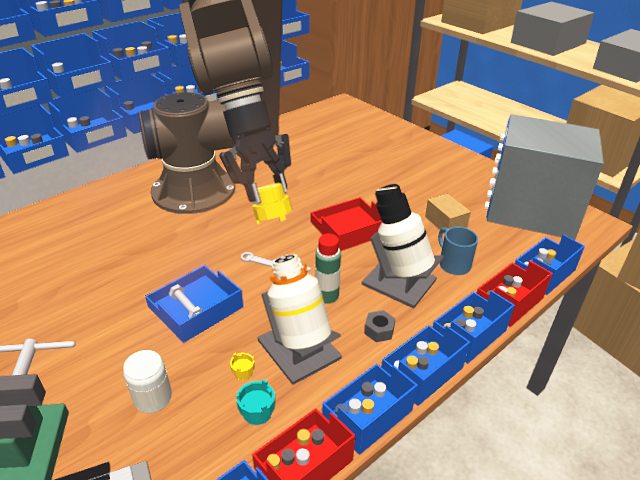

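View pics/w9.png

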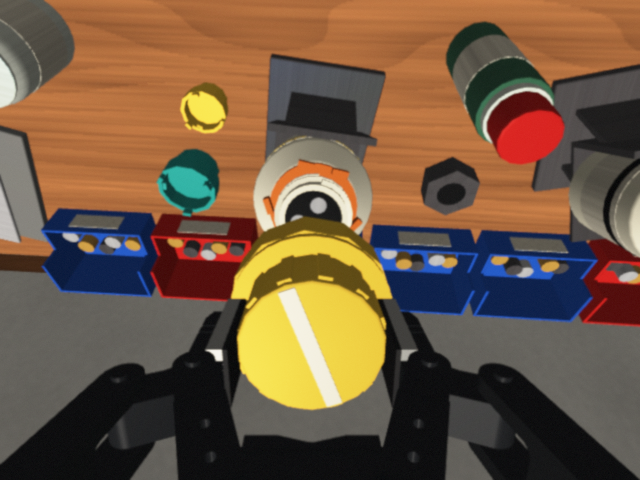

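```bash
python3 -m crank '[[-1.5,2,0,0.6,5.4,0,4.8],[-4,5,0,1.2,10.8,0,4.8],[-6.5,8.5,0,1.8,16.2,0,4.8],[-9,12,0,2.4,21.6,0,4.8],[-11,16,0,3.03,26.8,0,4.8]]';python3 -m crank '[[-1,3.5,0,0,0,-3,4.8],[-2,7.5,0,0,0,-6,4.8],[-3,11.5,0,0,0,-9,4.8],[-3.7,15.5,-2,0,0,-12,4.8],[-4.2,19,-4,0,0,-13,4.8]]'
python3 - <<'E'
from tgt import *
s=r.sense();cv2.imwrite('pics/w10.png',r.snapshot('wrist')[:,:,::-1]);cv2.imwrite('pics/t10.png',r.snapshot('top')[:,:,::-1])
X=q2r(s['orientation']).as_matrix()
print(s['t'],s['ee_pos'],X[:,1],np.degrees(np.arctan2(X[1,0],X[0,0])),s['q'].round(2),s['force'],s['gripper_width'])
E
```

```text
t: 9.45
ee_pos: [480.3, 19.7, 320.7]
orientation: [0.495, -0.492, -0.505, 0.508]
force: [0.7, 0.4, -1.0]
gripper_width: 52.5
t: 9.95
ee_pos: [439.0, 210.7, 280.2]
orientation: [0.548, -0.547, -0.447, 0.447]
force: [0.4, -0.4, -1.4]
gripper_width: 52.3
9.95 [438.95580246 210.66299336 280.19470039] [-0.00112111  0.00147955 -0.99999828] 78.44891036482412 [ 0.31  0.24  1.82  0.    1.08 -1.06] [ 0.38629498 -0.42868171 -1.37439016] 52.3236823811063
```

View pics/w10.png

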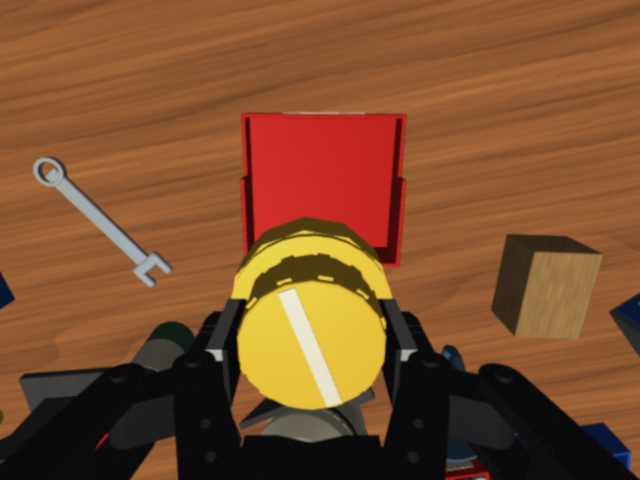

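View pics/t10.png

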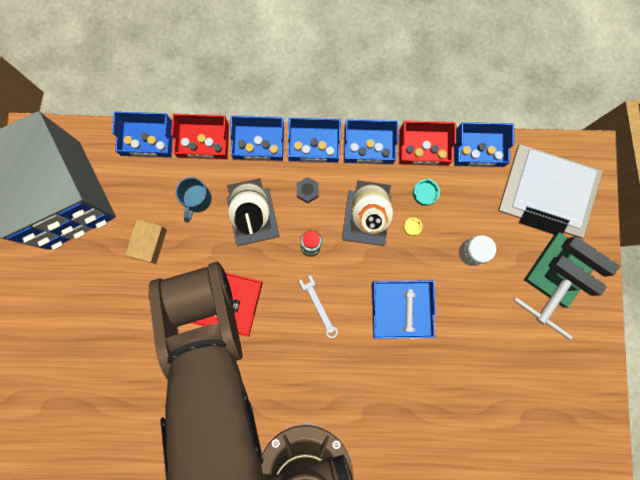

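The wrist view shows the bin's front rim corners at (242,115) and (405,115). I'll use them to check the bin's position.

Run:
```python
from tgt import *
M=model('wrist')
a,b=onz(M,(242,115),37),onz(M,(405,115),37);print(a,b,np.linalg.norm(a-b))
ex=np.array([np.cos(np.radians(-12)),np.sin(np.radians(-12)),0]);print('centre',(a+b)/2+75*ex)
```

```text
[348.17009632 163.60168449  37.        ] [378.57600943 315.29410583  37.        ] 154.70976129934084
centre [436.73412293 223.85451835  37.        ]
```

```bash
python3 -m crank '[[0,0.4,-4,0,0,0,4.8],[0,0.9,-8.5,0,0,0,4.8],[0,0.9,-13,0,0,0,4.8],[0,0.9,-17.5,0,0,0,4.8],[0,0.9,-20.5,0,0,0,4.8]]';python3 -m crank '[[0,0,-0.5,0,0,0,4.8],[0,0,-1,0,0,0,4.8],[0,0,-1.3,0,0,0,4.8]]'
python3 - <<'E'
from tgt import *
s=r.sense();im=r.snapshot('scene')[:,:,::-1]
cv2.imwrite('pics/s11.png',cv2.resize(im[110:270,270:430],None,fx=3.7,fy=3.7,interpolation=cv2.INTER_CUBIC))
X=q2r(s['orientation']).as_matrix()
print(s['t'],s['ee_pos'],X[:,1],s['force'],s['gripper_width'])
E
```

```text
t: 10.55
ee_pos: [438.9, 217.0, 73.2]
orientation: [0.548, -0.546, -0.446, 0.449]
force: [-0.3, 0.2, -0.8]
gripper_width: 52.2
t: 10.85
ee_pos: [440.3, 217.8, 63.8]
orientation: [0.548, -0.547, -0.448, 0.447]
force: [0.5, -0.3, -0.7]
gripper_width: 52.3
10.85 [440.31863373 217.80022203  63.84208054] [ 1.12168750e-04  1.68698512e-03 -9.99998571e-01] [ 0.4559447  -0.3474114  -0.73878124] 52.28276386333927
```

View pics/s11.png

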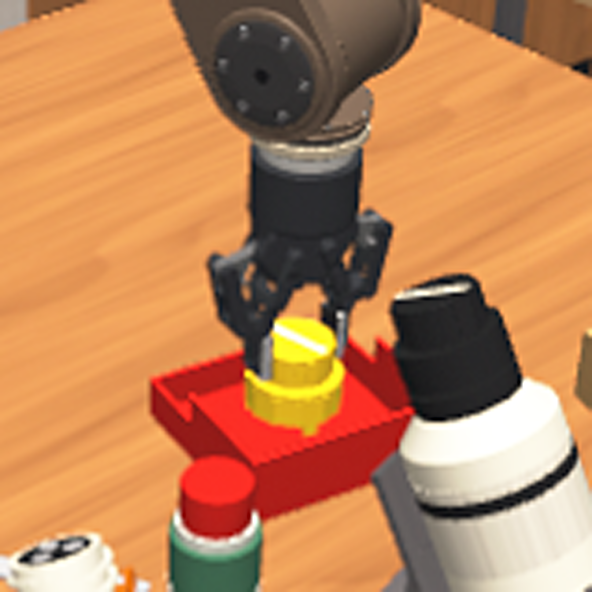

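```bash
python3 -m crank '[[0,0,-0.6,0,0,0,4.8],[0,0,-1.2,0,0,0,4.8],[0,0,-1.6,0,0,0,4.8],[0,0,-1.8,0,0,0,4.8],[0,0,-1.8,0,0,0,4.8]]';python3 -m crank '[[0,0,-0.1,0,0,0,4.8],[0,0,-0.2,0,0,0,4.8],[0,0,-0.2,0,0,0,4.8]]'
```

```text
t: 11.4
ee_pos: [439.5, 217.7, 44.7]
orientation: [0.548, -0.547, -0.447, 0.448]
force: [0.2, -0.8, -0.7]
gripper_width: 52.1
t: 11.7
ee_pos: [439.5, 217.7, 43.0]
orientation: [0.548, -0.547, -0.447, 0.448]
force: [0.2, 0.5, -0.7]
gripper_width: 53.0
```

```bash
python3 -m crank '[[0,0,-0.1,0,0,0,4.8],[0,0,-0.15,0,0,0,4.8],[0,0,-0.15,0,0,0,4.8]]'
```

```text
t: 12.0
ee_pos: [439.6, 217.8, 41.5]
orientation: [0.548, -0.547, -0.447, 0.448]
force: [-0.1, -0.1, -1.7]
gripper_width: 52.3
```

```bash
python3 -m crank '[[0,0,-0.1,0,0,0,4.8],[0,0,-0.1,0,0,0,4.8]]';python3 -m crank '[[0,0,-0.1,0,0,0,4.8],[0,0,-0.1,0,0,0,4.8]]'
```

```text
t: 12.2
ee_pos: [439.6, 217.7, 40.4]
orientation: [0.548, -0.547, -0.447, 0.448]
force: [0.2, 0.4, -2.1]
gripper_width: 52.0
t: 12.4
ee_pos: [439.5, 217.7, 39.4]
orientation: [0.548, -0.547, -0.447, 0.448]
force: [-0.8, 0.8, -1.3]
gripper_width: 52.1
```

```bash
python3 -m crank '[[0,0,-0.1,0,0,0,4.8],[0,0,-0.1,0,0,0,4.8]]';python3 -m crank '[[0,0,-0.08,0,0,0,4.8],[0,0,-0.08,0,0,0,4.8]]'
```

```text
t: 12.6
ee_pos: [439.6, 217.8, 39.1]
orientation: [0.548, -0.547, -0.448, 0.448]
force: [-2.6, -1.2, 10.9]
gripper_width: 51.9
t: 12.8
ee_pos: [439.6, 217.8, 39.0]
orientation: [0.548, -0.547, -0.448, 0.447]
force: [-4.8, -2.5, 21.6]
gripper_width: 52.5
```

Contact came at z 39.2, against a prediction of 39.5. I'll ease off the press and release gently.

```bash
python3 -m crank '[[0,0,0.1,0,0,0,4.8],[0,0,0.12,0,0,0,5.2],[0,0,0.12,0,0,0,5.6],[0,0,0.12,0,0,0,6.2],[0,0,0.12,0,0,0,7]]';python3 -m crank '[[0,0,0,0,0,0,7.2],[0,0,0,0,0,0,7.2]]'
python3 - <<'E'
from tgt import *
s=r.sense();cv2.imwrite('pics/w12.png',r.snapshot('wrist')[:,:,::-1])
print(s['t'],s['ee_pos'],s['force'],s['gripper_width'])
E
```

```text
t: 13.3
ee_pos: [439.5, 217.7, 38.7]
orientation: [0.548, -0.547, -0.447, 0.448]
force: [0.6, 0.2, -0.6]
gripper_width: 69.8
t: 13.5
ee_pos: [439.5, 217.7, 38.8]
orientation: [0.548, -0.547, -0.447, 0.448]
force: [0.4, 0.2, -0.8]
gripper_width: 72.0
13.5 [439.52479299 217.72564776  38.80377601] [ 0.38368935  0.18552401 -0.76964087] 71.97371551526784
```

View pics/w12.png

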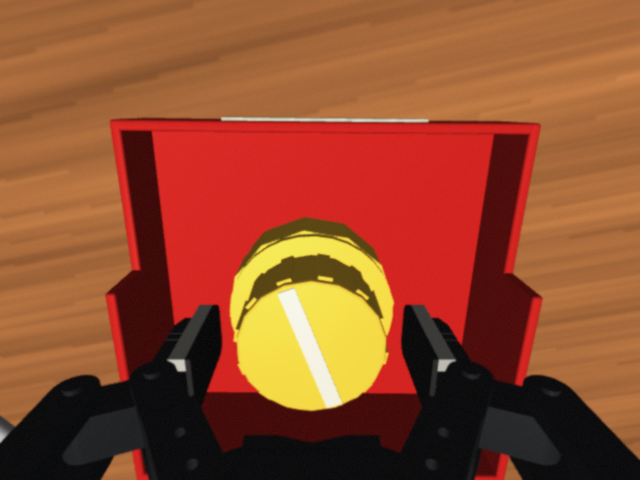

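```bash
python3 -m crank '[[0,0,1,0,0,0,7.4],[0,0,3,0,0,0,7.4],[0,0,6,0,0,0,7.4],[0,0,10,0,0,0,7.4],[0,0,14,0,0,0,7.4]]';python3 -m crank '[[-2,-4,4,0,0,0,7.4],[-2,-8,8,0,0,0,7.4],[-2,-12,8,0,0,0,7.4],[-2,-16,8,0,0,0,7.4],[-2,-20,8,0,0,0,7.4]]';python3 -m crank '[[0,-4,0,0,0,0,7.4],[0,-8,0,0,0,0,7.4],[0,-8,0,0,0,0,7.4],[0,-8,0,0,0,0,7.4]]'
python3 - <<'E'
from tgt import *
im=r.snapshot('scene')[:,:,::-1];cv2.imwrite('pics/s13.png',im)
t=r.snapshot('top')[:,:,::-1];cv2.imwrite('pics/t13.png',t)
s=r.sense();print(s['force'],s['ee_pos'],np.abs(s['qd']).max())
cv2.imwrite('pics/s13z.png',cv2.resize(im[180:260,300:400],None,fx=6,fy=6,interpolation=cv2.INTER_CUBIC))
cv2.imwrite('pics/t13z.png',cv2.resize(t[255:345,180:275],None,fx=6,fy=6,interpolation=cv2.INTER_CUBIC))
E
```

```text
t: 14.05
ee_pos: [439.1, 217.6, 180.9]
orientation: [0.548, -0.547, -0.447, 0.448]
force: [0.8, -0.2, -0.3]
gripper_width: 73.7
t: 14.55
ee_pos: [419.0, 16.1, 260.3]
orientation: [0.548, -0.547, -0.448, 0.447]
force: [0.4, -0.3, 0.1]
gripper_width: 73.8
t: 14.95
ee_pos: [419.2, -62.7, 259.3]
orientation: [0.549, -0.547, -0.447, 0.447]
force: [-0.1, 0.8, 0.9]
gripper_width: 74.2
[ 0.81641733 -0.55634737  0.36575659] [419.35108649 -61.50265659 259.21992506] 0.01739119443537973
```

View pics/s13.png

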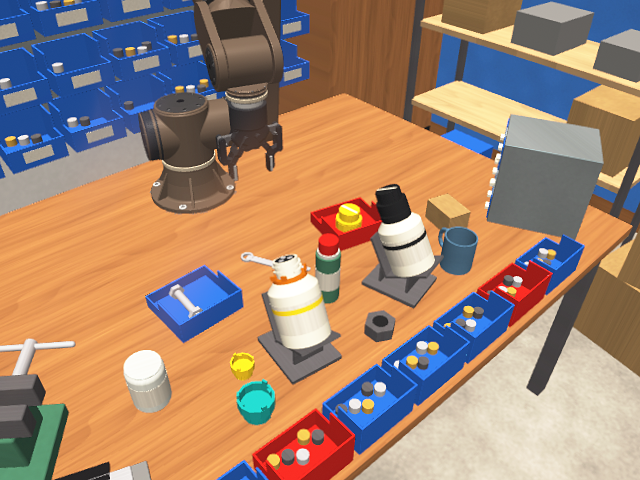

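View pics/t13.png

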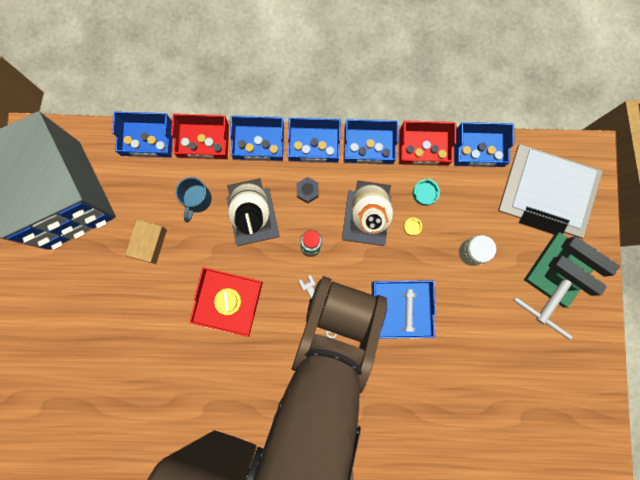

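View pics/s13z.png

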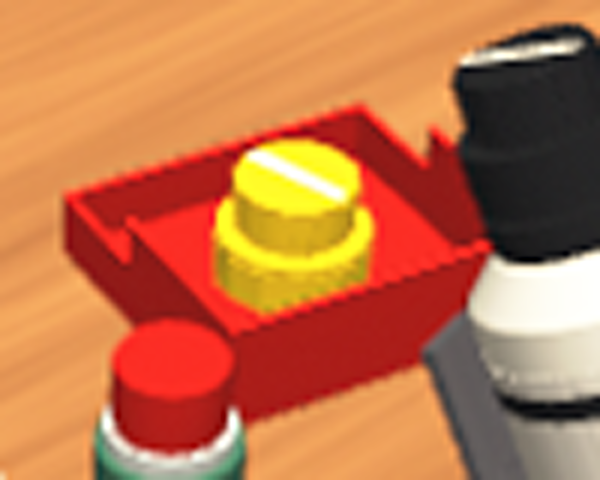

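View pics/t13z.png

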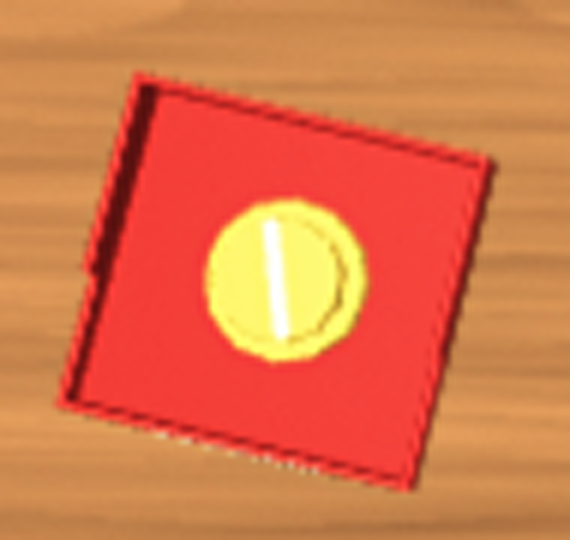

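The cap stands upright near the middle of the red bin, at top-view pixel (227,301), and nothing else has moved. The gripper is clear of everything.

```bash
python3 -c "
from station import r
print(r.job_done())"
```

```text
the job is handed in; nothing more can be done
None
```

The yellow cap is off its canister and stands upright, open side down, near the middle of the red bin's floor. I handed the job in at about 15 s of the 69 s allowed; no verdict was reported.

- **Unscrewing:** I turned the cap about 208° anticlockwise in a single grip, so no regrip was needed. The gripper rose with the thread, and the force and torque fell to nearly nothing once the thread let go. I lifted the cap about 90 mm along the axis, with the seal band left behind on the neck.
- **Placing:** The cap touched the floor at tool height 39.2 mm, against 39.5 mm predicted. I pressed with up to 22 N, eased off, and opened the fingers at about zero force.
- **Last checks:** The scene and top pictures show the cap upright in the middle of the bin. The bystanders in view are where they started; the arm hides part of the wrench in the last top picture. The gripper is empty and clear of everything, with no force on it.
- **Disagreements:** My position estimates for the crown differed by about 2–3 mm between cameras, and one wrist/top triangulation put its height 17 mm too high, so I discarded that height. The bin centre differed by 3–5 mm between views. The band angle was not measured directly; I inferred it from the turn and the pictures.

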